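Find the full carton by heft and present it to the scanner

TASK

Two look-alike cartons have come up in the tote and one of them was packed short. Take each out in turn and feel which is heavier: leave the lighter one standing upright on the packing mat, clear of your hand, and hold the heavier one up in the air with its bar-code label squarely facing the scanner's window, centred on it and about 9 cm away, and finish while still holding it there. Keep the cartons upright and set them down without dropping them, and leave everything else where it lies.

Things in the scene. Friction and masses are not known exactly. Their poses are not given: they have to be found in the camera images.
- carton_a: closed upright cardboard product carton, 56 x 56 mm and 110 mm tall, stands in the tote at the start. Origin: centre of its underside; z up through the carton; +x points straight out of the face that carries the bar-code label. The two cartons look alike; each weighs between 150 and 600 g, they differ by more than 100 g, and either may be the heavier. Stiff: grip it by any two opposite sides, near the top, with about 20 N; the contents have 2 mm of play
- carton_b: closed upright cardboard product carton, 56 x 56 mm and 110 mm tall, stands in the tote at the start. Origin: centre of its underside; z up through the carton; +x points straight out of the face that carries the bar-code label. The two cartons look alike; each weighs between 150 and 600 g, they differ by more than 100 g, and either may be the heavier. Stiff: grip it by any two opposite sides, near the top, with about 20 N; the contents have 2 mm of play
- carton_a_label (a point): centre of the white bar-code label (44 x 44 mm) on carton_a: 28 mm out along the carton's x and 40 mm above its underside
- carton_b_label (a point): the same point on carton_b
- tote: shallow grey pick tote, open on top, fixed: 212 x 292 mm over the rim, walls 50 mm high, floor 4 mm thick. The two cartons stand side by side along its y in the far (+x) half. Origin: centre of its underside
- mat: dark rubber packing mat with a fine grid, fixed, 240 (x) x 280 (y) mm, its top 3 mm above the bench. Its near (-x) half is free; the tape roll and the knife lie on the far part. Origin: centre of its underside
- scanner: white hands-free presentation scanner, fixed on the bench: round foot 92 mm across, stem, head 74 mm wide from 97 to 183 mm above the bench. Its -x looks out of the window, roughly towards the robot. Origin: on its underside below the head
- scanner_window (a point): centre of the scanner's dark upright window, 30 mm along -x from the scanner's origin and 140 mm above the bench; same axes as the scanner, so the view runs level along -x
- flat_box: flat white product box, 50 x 110 x 28 mm, lying in the tote's near half; belongs to another order, leave it. Origin: centre of its underside
- tape_roll: roll of packing tape lying flat on the mat's far part, 96 mm across, 48 mm high. Leave it. Origin: centre of its underside
- knife: grey safety knife lying on the mat's far edge, 24 mm wide, 147 mm long (along its y, from -60 to +87 mm), 17 mm high. Leave it. Origin: on its underside
- tape_gun: hand tape dispenser, about 240 mm long and 85 mm high, on the bench to one side. Leave it. Origin: on its underside
- pen_cup: black pen cup, 76 mm across, 95 mm high with a pen sticking up to 140 mm, standing on the far right of the bench. Leave it. Origin: centre of its underside
- label_roll: roll of blank labels standing on end, 90 mm across, 75 mm high, on the far left of the bench. Leave it. Origin: centre of its underside

How it is judged (in metres and radians):
On the way, in this order (a step that is already met when the one before it is completed fails the run):
1. one carton is lifted up out of the tote (((height (world z) of carton_a above 0.045 m and contact force between the fingers and carton_a above 1 N) or (height (world z) of carton_b above 0.045 m and contact force between the fingers and carton_b above 1 N))), for 0.1 s.
2. one carton stands released on the mat while the other is lifted (((height (world z) of carton_a above 0.045 m and contact force between the fingers and carton_a above 1 N and contact force between carton_b and mat above 1.5 N and contact force between the fingers and carton_b below 0.05 N) or (height (world z) of carton_b above 0.045 m and contact force between the fingers and carton_b above 1 N and contact force between carton_a and mat above 1.5 N and contact force between the fingers and carton_a below 0.05 N))), for 0.1 s.
At the end, for the whole second after the job is handed in: Heavier carton held still, upright (0.15 rad), touching nothing else, label facing the window (0.35 rad), 40-140 mm off it and within 30 mm of its centre sideways and in height; the lighter (1.5 to 3.4 N on the mat) released, still, upright (0.1 rad) on the mat (((contact force between the fingers and carton_a above 1 N and angle between carton_a's own z axis and vertical below 0.15 rad and x of carton_a_label in the frame of scanner_window between -0.14 and -0.04 m and y of carton_a_label in the frame of scanner_window between -0.03 and 0.03 m and z of carton_a_label in the frame of scanner_window between -0.03 and 0.03 m and x of scanner_window in the frame of carton_a above 0.05 m and angle between the x axis of carton_a and the x axis of scanner, either way round below 0.35 rad and contact force between carton_a and scanner below 0.05 N and contact force between each of carton_a, the fingers and carton_b below 0.05 N and contact force between carton_a and tote below 0.05 N and contact force between carton_a and mat below 0.05 N and linear speed of carton_a below 0.05 m/s and contact force between carton_b and mat between 1.5 and 3.4 N and angle between carton_b's own z axis and vertical below 0.1 rad and linear speed of carton_b below 0.02 m/s) or (contact force between the fingers and carton_b above 1 N and angle between carton_b's own z axis and vertical below 0.15 rad and x of carton_b_label in the frame of scanner_window between -0.14 and -0.04 m and y of carton_b_label in the frame of scanner_window between -0.03 and 0.03 m and z of carton_b_label in the frame of scanner_window between -0.03 and 0.03 m and x of scanner_window in the frame of carton_b above 0.05 m and angle between the x axis of carton_b and the x axis of scanner, either way round below 0.35 rad and contact force between carton_b and scanner below 0.05 N and contact force between each of carton_b, the fingers and carton_a below 0.05 N and contact force between carton_b and tote below 0.05 N and contact force between carton_b and mat below 0.05 N and linear speed of carton_b below 0.05 m/s and contact force between carton_a and mat between 1.5 and 3.4 N and angle between carton_a's own z axis and vertical below 0.1 rad and linear speed of carton_a below 0.02 m/s))); the arm keeps its last pose, push and grip.
It fails at once if a carton is tipped by more than 0.6 rad (angle between any of carton_a, carton_b's own z axis and vertical above 0.6 rad).
It fails at once if a carton is dropped or thrown (moves faster than 0.45 m/s out of the fingers) ((contact force between the fingers and carton_a below 0.05 N and linear speed of carton_a above 0.45 m/s) or (contact force between the fingers and carton_b below 0.05 N and linear speed of carton_b above 0.45 m/s)).
It fails at once if one of the other loose things is moved by more than 30 mm (distance of any of flat_box, tape_roll, knife, tape_gun, pen_cup, label_roll from where it was at the start of the episode above 0.03 m).
It also fails if it takes over 72 s, if anything falls off the work surface, if the arm or the gripper's body presses on something with over 40 N, if the wrist force passes 120 N, or if a joint passes its speed limit or range.

ROBOT

A 7-joint arm with a two-finger parallel gripper is mounted at the origin on the work surface. World frame = base frame: x ahead of the robot, y to its left, z up, the work surface at z = 0. Lengths are in m, angles in degrees, forces in N, time in s.
With the tool pointing down it reaches from about 0.425 to 0.875 m from the base axis. Payload 4.7 kg.
Tool frame: the origin (TCP) lies on the mounting face of the last link; the fingertips stand 182 mm ahead of it and the grasp point (between the pads) lies 164 mm ahead of it; z points along the fingers, x is the direction in which the jaws open and shut, and the axes are right-handed (so a half turn about z gives the same grasp; the last joint's range is limited). The gripper opens to 87 mm and grips with 3 to 60 N. Pads are 19 mm wide; open, the fingers measure 117 mm over their backs; the gripper's body (75 mm by 190 mm) begins 51 mm behind the grasp point.
Start: joints at [71.11, 18.392, -4.016, 83.108, 1.295, 78.541, -3.26], TCP at [0.219, -0.612, 0.405] pointing down, gripper open.
Joint ranges: [-163.93, 163.93], [-17.29, 119.83], [-79.2, 71.16], [3.27, 140.29], [-89.18, 269.18], [5.43, 117.66], [-154.24, 154.24]. Speed limits (degrees/s): [147.25, 147.25, 180, 180, 180, 180, 180].

INTERFACE

Orientations are given as [roll, pitch, yaw] about the fixed x, y, z axes, in that order (R = Rz(yaw) Ry(pitch) Rx(roll)).
In Python, from cell import status, cams, env, outline_of, landmark_of gives the robot as it stands. The module is installed in compiled form; this text tells all that it offers.
- The arm moves only by the tool jog_arm, never from a script. Its argument "rows" is a list of rows, each a list of 7 numbers: the closure, from 0 (fully open) to 1 (shut), then the shift along the tool's x, y, z in m, then the turn, a rotation vector about the tool's x, y, z in degrees. A call has 1 to 12 rows; each row shifts and turns the commanded pose from where the row before left it, along the tool's axes as they then stand; what a row does not reach is not made up. A row lasts 1/12 s, in which the tool goes at most 41.7 mm and 7.16 degrees, less where a joint would pass 70% of its speed; a pose out of reach is approached as far as the arm can. A call with a gripper value outside its range is refused whole. The fingers move at their own pace and stop on an object; "grip_force" is the grip in N (left out, the last holds). Time passes only in rows, so rows that do not move let the fingers close. It gives the time, the measured TCP pose, the force and the opening at its end, in the units of the state.
- status.get_obs(): the state, without advancing time (a new reading comes with each control period).
- cams.read_camera(name): name is "scene" or "side" or "wrist"; returns (picture, depth): 384x512x3 uint8, red, green, blue; 384x512 float32, m along the optical axis (not along the pixel's ray), 0 where there is no reading.
- cams.camera_params(name): a dict with "vfov" (degrees; the focal length in pixels is half the picture's height over the tangent of half this angle, whatever the lens; pixels are square), "cx", "cy" (the principal point, pixels), "eye" and "attitude" of the camera in the world. Camera axes: x right, y up, looking along -z (the intrinsics and any distortion apply to the point x, -y, -z); pixel columns grow to the right and rows downward; lengths in m; the calibration is good to about 2 mm. The wrist camera is an equidistant fisheye: a pixel r from the principal point sees the ray r / f radians off the axis. A picture is of the moment at which its call begins: read the wrist's pose just before it. camera_params takes no time and is no camera call; for the wrist camera it gives the pose at the moment of the call.
- env.sign_off(): hands the job in, once; it reports no verdict.
Trained networks look in the newest picture that a camera, given by its name, has taken for a name from the list of things; names that differ only in an ending like _2 or _b are one class to them, and where a whole thing is asked for, a point or a joint stands for the part that bears it (a point fixed in the world has none). Each returns a list of dicts, best first, with "conf" (0 to 1); they miss things now and then, are a little off and sometimes report something else, mostly with a low value. They report only what shows in the picture. A call takes as long as a camera call.
- outline_of(camera, name): "pixels" (384x512 bool, what is visible of it) and "box" ([left, top, right, bottom] in pixels, round what is visible of it).
- landmark_of(camera, name): "position" ([row, column] in pixels: a listed point, or the origin of a listed thing).
The state is a dict: "time_s": time; "qpos": joint angles; "joint_velocities": joint speeds; "effort": joint torques, N m; "tool_pos": TCP position; "tool_rot": TCP orientation; "force": force on the tool from outside, world axes, zero at the start; "wrist_torque": the same for the moment, N m; "grip_width": finger opening in m.
Only numpy, scipy, OpenCV 4.12 (cv2) and the standard library are available. Lean on these libraries where they do the work, as an engineer would, in place of code of your own. Each camera call takes 0.05 s, during which the arm holds its last target. There are 200 camera calls.

## Working session

There is one attempt and no reset: what is moved stays moved. The work goes in short steps, Python scripts to look and compute and a tool call to move; the robot and the scene stay as the last step left them, time stands still between calls to the robot, and variables do not carry over. Pictures are saved under pics/ and viewed, about 8 in all and at most 12, crops included, and the job is handed in when it is done.

Besides the shell and the picture viewer there is one more tool, called after "Emit:" in YAML: its name, and indented under it one key for each argument. jog_arm: Moves the arm, as the interface text tells. Its arguments: {"type":"object","properties":{"rows":{"type":"array"},"grip_force":{"type":"number"}},"required":["rows"]}

```bash
mkdir -p pics; ls; cat > h.py <<'E'
import numpy as np, cv2
from scipy.spatial.transform import Rotation as R
from cell import status, cams, env, outline_of, landmark_of
def look(c):
    p=cams.camera_params(c); im,d=cams.read_camera(c); return p,im,d
def cloud(p,d,fish=False):
    H,W=d.shape; f=H/2/np.tan(np.radians(p['vfov'])/2)
    v,u=np.mgrid[0:H,0:W]; x=(u-p['cx'])/f; y=(v-p['cy'])/f
    if fish:
        r=np.hypot(x,y); s=np.where(r>1e-9,np.tan(np.minimum(r,1.5))/np.maximum(r,1e-9),1); x=x*s;y=y*s
    P=np.stack([x*d,-y*d,-d],-1)
    a=np.array(p['attitude']); 
    M=a if a.shape==(3,3) else R.from_euler('xyz',a,degrees=True).as_matrix()
    return P@M.T+np.array(p['eye'])
E
python3 - <<'E'
from h import *
print(status.get_obs())
for c in ['scene','side','wrist']:
    p,im,d=look(c); print(c,p)
    cv2.imwrite(f'pics/{c}0.png',im[:,:,::-1])
    np.savez(f'{c}0.npz',d=d)
    X=cloud(p,d,c=='wrist')
    for n in ['carton_a','tote','mat','scanner','flat_box','tape_roll','knife']:
        for o in outline_of(c,n):
            if o['conf']<.3: continue
            Q=X[o['pixels']&(d>0)]
            print(n,round(o['conf'],2),o['box'],np.round(np.percentile(Q,[2,50,98],axis=0),3).tolist() if len(Q) else None)
    for n in ['carton_a_label','scanner_window','scanner','carton_a']:
        for o in landmark_of(c,n):
            if o['conf']<.3: continue
            r,k=np.round(o['position']).astype(int); print(n,round(o['conf'],2),r,k,np.round(X[min(r,383),min(k,511)],3))
a=[cv2.imread(f'pics/{c}0.png') for c in ['scene','side']]
E
```

```text
pics
{'time_s': 0.0, 'qpos': array([71.10999411, 18.44016296, -4.01356147, 83.17448231,  1.29353347,
       78.54066048, -3.26032569]), 'joint_velocities': array([-0.0600854 ,  0.13872296,  0.11628379, -0.08575357,  0.00152336,
       -0.05575197, -0.05178068]), 'effort': array([-3.48665862e-04, -4.91289997e+01, -4.04113596e-01, -3.12529635e+01,
       -6.40737475e-02,  4.36556130e-02,  1.66960035e-04]), 'tool_pos': array([ 0.21897674, -0.61179117,  0.40365207]), 'tool_rot': array([ 1.79995092e+02,  1.10153423e-01, -7.03027463e+01]), 'force': array([ 0.61302113, -1.00625942, -0.01710938]), 'wrist_torque': array([ 0.00492571, -0.05548442, -0.02721947]), 'grip_width': 0.087447704276491}
scene {'vfov': 47.716349489389486, 'cx': 253.07094103821177, 'cy': 191.0052998490459, 'eye': array([ 1.43247792, -0.37238282,  0.74314547]), 'attitude': array([57.30937953, -0.65013818, 60.03696533])}
carton_a 0.94 [234.7, 180.7, 263.5, 219.5] [[0.524, 0.098, 0.017], [0.563, 0.121, 0.08], [0.583, 0.168, 0.115]]
carton_a 0.61 [281.9, 163.1, 312.2, 203.0] [[0.524, 0.264, 0.005], [0.565, 0.277, 0.076], [0.
[... 2475 characters left out ...]
 [[0.71, -0.066, 0.0], [0.735, -0.015, 0.121], [0.796, 0.014, 0.184]]
carton_a_label 0.55 207 248 [0.551 0.169 0.074]
scanner_window 0.95 141 254 [-0.146  0.904  1.031]
scanner 0.65 168 244 [ 0.748 -0.024  0.015]
carton_a 0.72 293 169 [0.503 0.537 0.052]
carton_a 0.71 179 333 [ 0.469 -0.199  0.002]
carton_a 0.68 244 219 [0.529 0.323 0.047]
carton_a 0.59 215 257 [0.526 0.154 0.044]
wrist {'vfov': 65.70646984690485, 'cx': 251.47467100792161, 'cy': 193.0572681576236, 'eye': array([ 0.28779658, -0.58715397,  0.38384465]), 'attitude': array([-1.53980404e+01, -1.34877234e-02, -7.03730516e+01])}
mat 0.62 [3.0, 1.7, 111.7, 25.0] [[0.351, -0.345, -0.0], [0.367, -0.286, 0.002], [0.383, -0.125, 0.004]]
```

```bash
python3 - <<'E'
import cv2,numpy as np
a=cv2.imread('pics/scene0.png')[150:300,60:360]; b=cv2.imread('pics/side0.png')[110:290,180:400]
a=cv2.resize(a,(800,400),interpolation=cv2.INTER_CUBIC); cv2.imwrite('pics/sc.png',a)
b=cv2.resize(b,None,fx=3.3,fy=3.3,interpolation=cv2.INTER_CUBIC); cv2.imwrite('pics/si.png',b)
E
python3 - <<'E'
from h import *
for c in ['scene','side']:
    p=cams.camera_params(c); d=np.load(f'{c}0.npz')['d']; X=cloud(p,d)
    # tops of cartons
    for lo,hi,n in [(.08,.2,'A'),(.24,.35,'B')]:
        m=(abs(X[...,2]-.114)<.006)&(X[...,1]>lo)&(X[...,1]<hi)&(X[...,0]>.45)&(X[...,0]<.65)
        Q=X[m][:,:2].astype(np.float32); print(c,n,len(Q),cv2.minAreaRect(Q))
    m=(X[...,2]>.1)&(X[...,2]<.178)&(X[...,0]>.68)&(X[...,0]<.85)&(X[...,1]>-.1)&(X[...,1]<.05)
    print('scanner head',cv2.minAreaRect(X[m][:,:2].astype(np.float32)))
E
```

```text
scene A 254 ((0.5472491383552551, 0.13235223293304443), (0.057434339076280594, 0.06198045611381531), 24.542783737182617)
scene B 228 ((0.5488272905349731, 0.29796379804611206), (0.062487807124853134, 0.06190883368253708), 14.920000076293945)
scanner head ((0.746203601360321, -0.032236069440841675), (0.06423293054103851, 0.07315149158239365), 8.211970329284668)
side A 241 ((0.5428047180175781, 0.1365240067243576), (0.05803251266479492, 0.06343027949333191), 28.255733489990234)
side B 294 ((0.5453387498855591, 0.2986285984516144), (0.05878667160868645, 0.0611119344830513), 13.466175079345703)
scanner head ((0.728151261806488, -0.024464383721351624), (0.08671409636735916, 0.057491760700941086), 68.08197784423828)
```

View pics/sc.png

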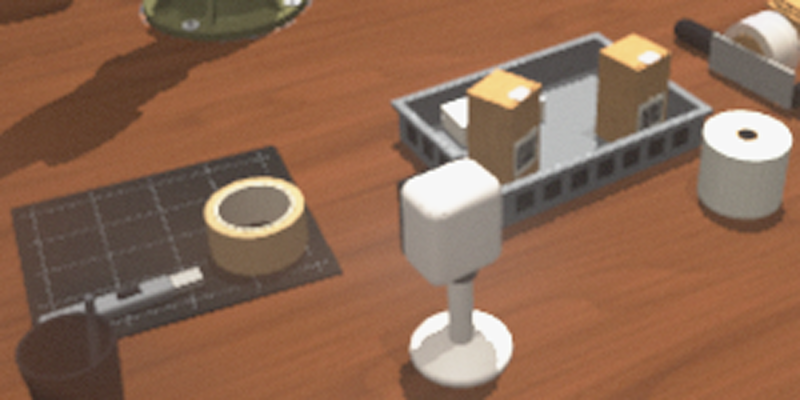

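View pics/si.png

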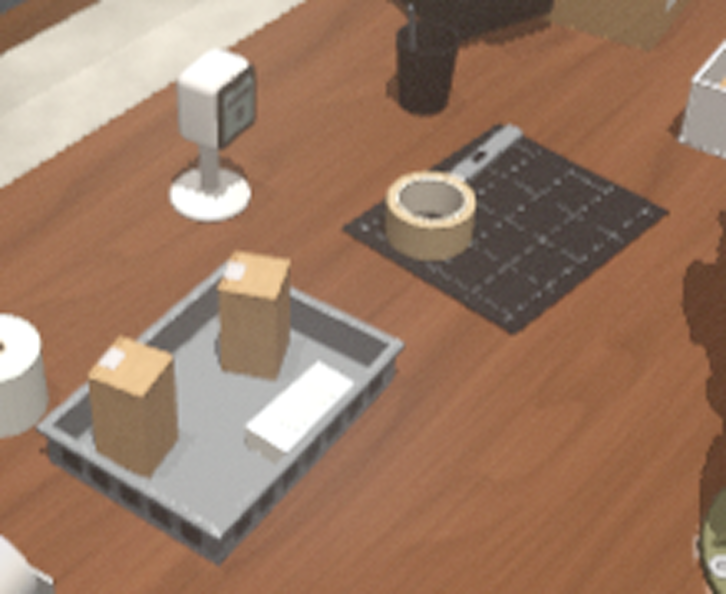

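Emit:
jog_arm:
  rows:
    - [0,-0.0296,-0.0279,0.0015,0,0,-0.25]
    - [0,-0.0296,-0.0279,0.0015,0,0,-0.25]
    - [0,-0.0296,-0.0279,0.0015,0,0,-0.25]
    - [0,-0.0296,-0.0279,0.0015,0,0,-0.25]
    - [0,-0.0296,-0.0279,0.0015,0,0,-0.25]
    - [0,-0.0296,-0.0279,0.0015,0,0,-0.25]
    - [0,-0.0296,-0.0279,0.0015,0,0,-0.25]
    - [0,-0.0296,-0.0279,0.0015,0,0,-0.25]
    - [0,-0.0296,-0.0279,0.0015,0,0,-0.25]
    - [0,-0.0296,-0.0279,0.0015,0,0,-0.25]
  grip_force: 20

```text
time_s: 2.63
tool_pos: [0.3749, -0.2341, 0.39]
tool_rot: [-180.0, -0.1, -67.8]
force: [1.9, -0.8, 0.5]
grip_width: 0.087
```

Emit:
jog_arm:
  rows:
    - [0,-0.0296,-0.0279,0.0015,0,0,-0.25]
    - [0,-0.0296,-0.0279,0.0015,0,0,-0.25]
    - [0,-0.0296,-0.0279,0.0015,0,0,-0.25]
    - [0,-0.0296,-0.0279,0.0015,0,0,-0.25]
    - [0,-0.0296,-0.0279,0.0015,0,0,-0.25]
    - [0,-0.0296,-0.0279,0.0015,0,0,-0.25]
    - [0,-0.0296,-0.0279,0.0015,0,0,-0.25]
    - [0,-0.0296,-0.0279,0.0015,0,0,-0.25]
    - [0,-0.0296,-0.0279,0.0015,0,0,-0.25]
    - [0,-0.0296,-0.0279,0.0015,0,0,-0.25]
    - [0,0,0,0,0,0,0]
    - [0,0,0,0,0,0,0]

```text
time_s: 3.63
tool_pos: [0.5134, 0.1489, 0.3745]
tool_rot: [180.0, 0.1, -65.0]
force: [0.3, -1.2, -0.1]
grip_width: 0.0874
```

```bash
cat >> h.py <<'E'
def top(X,c,h=.05,z=.114,e=.006):
    m=(abs(X[...,2]-z)<e)&(abs(X[...,0]-c[0])<h)&(abs(X[...,1]-c[1])<h)
    Q=X[m][:,:2].astype(np.float32)
    return len(Q),cv2.minAreaRect(Q)
def delta(xyz,yaw,n=1):
    s=status.get_obs(); A=R.from_euler('xyz',s['tool_rot'],degrees=True); B=R.from_euler('xyz',[180,0,yaw],degrees=True)
    t=A.inv().apply(np.array(xyz)-s['tool_pos']); r=(A.inv()*B).as_rotvec(degrees=True)
    print('shift',np.round(t,4),'turn',np.round(r,2),'rows>=',round(max(np.linalg.norm(t)/.0417,np.linalg.norm(r)/7.16),1))
    print('per row',n,np.round(t/n,4),np.round(r/n,2))
E
python3 - <<'E'
from h import *
s=status.get_obs(); print({k:np.round(s[k],3) for k in s})
p,im,d=look('wrist'); cv2.imwrite('pics/w1.png',im[:,:,::-1]); X=cloud(p,d,True)
print('A',top(X,(.546,.134)),'B',top(X,(.547,.298)))
for o in outline_of('wrist','carton_a'): print(round(o['conf'],2),o['box'])
for o in landmark_of('wrist','carton_a_label'): print(round(o['conf'],2),o['position'])
# scanner: window plane from side cam
ps,i2,d2=look('side'); Y=cloud(ps,d2)
o=outline_of('side','scanner_window')
for k in o: print('win?',round(k['conf'],2),k['box'])
m=(Y[...,2]>.105)&(Y[...,2]<.172)&(Y[...,0]>.68)&(Y[...,0]<.8)&(Y[...,1]>-.1)&(Y[...,1]<.04)
Q=Y[m]; np.save('sc.npy',Q); best=(0,)
rng=np.random.default_rng(0)
for i in range(600):
    a,b=Q[rng.choice(len(Q),2,replace=False)][:,:2]; t=b-a
    L=np.hypot(*t)
    if L<.02: continue
    n=np.array([-t[1],t[0]])/L; r=abs((Q[:,:2]-a)@n)<.002
    if abs(n[0])>.8 and r.sum()>best[0]: best=(r.sum(),r)
W=Q[best[1]]; c=W.mean(0); u,sv,vt=np.linalg.svd(W[:,:2]-c[:2]); print(len(Q),len(W),'window face c',c,'normal',vt[1],np.degrees(np.arctan2(vt[1][1],vt[1][0])), 'extent',np.percentile((W[:,:2]-c[:2])@vt[0],[1,99]))
E
```

```text
{'time_s': np.float64(3.633), 'qpos': array([ 26.745,   9.865, -49.994, 100.541,   7.737,  73.235, -90.042]), 'joint_velocities': array([ 2.54 , -2.162,  3.02 ,  1.471,  0.722,  0.633,  0.65 ]), 'effort': array([ -1.689, -28.916,  -5.489, -30.937,  -0.252,  -0.265,  -0.134]), 'tool_pos': array([0.513, 0.149, 0.374]), 'tool_rot': array([ 1.79995e+02,  1.36000e-01, -6.49690e+01]), 'force': array([ 0.346, -1.224, -0.055]), 'wrist_torque': array([-0.104, -0.064, -0.021]), 'grip_width': np.float64(0.087)}
A (4384, ((0.5447792410850525, 0.1320153772830963), (0.056610092520713806, 0.05668753385543823), 26.83672332763672)) B (3734, ((0.5474735498428345, 0.2960450053215027), (0.056475553661584854, 0.05820446461439133), 13.921415328979492))
0.9 [82.4, 62.6, 178.3, 131.5]
0.67 [253.1, 134.8, 320.1, 209.8]
0.89 [133.4, 280.5]
0.47 [151.8, 203.2]
win? 0.87 [230.4, 125.3, 248.2, 175.0]
win? 0.72 [206.5, 213.2, 231.9, 255.4]
210 20 window face c [0.72585376 0.00238728 0.14391724] normal [ 0.77804376 -0.62821008] -38.91818862437232 extent [-0.01943194  0.01075513]
```

View pics/w1.png

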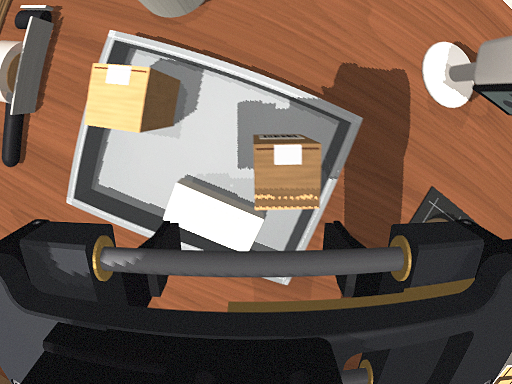

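Emit:
jog_arm:
  rows:
    - [0,0.0143,-0.0108,0.01,0,0,-1]
    - [0,0.0144,-0.0107,0.01,0,0,-0.8]
    - [0,0,0,0.02,0,0,0]
    - [0,0,0,0.02,0,0,0]
    - [0,0,0,0.02,0,0,0]
    - [0,0,0,0,0,0,0]
    - [0,0,0,0,0,0,0]
    - [0,0,0,0,0,0,0]

```text
time_s: 4.55
tool_pos: [0.5457, 0.1288, 0.296]
tool_rot: [-179.9, -0.1, -63.6]
force: [0.2, -0.2, 0.5]
grip_width: 0.087
```

```bash
python3 - <<'E'
from h import *
delta((.545,.132,.258),-63.2,3)
s=status.get_obs(); print(s['force'],s['joint_velocities'])
E
```

```text
shift [-0.0032 -0.0007  0.038 ] turn [-0.08 -0.06 -0.36] rows>= 0.9
per row 3 [-0.0011 -0.0002  0.0127] [-0.03 -0.02 -0.12]
[ 0.18596376 -0.19347805  0.47922201] [-0.29204292 -0.4866499  -0.4225663  -0.83888506  0.07316568 -0.09688611
 -0.14512987]
```

Emit:
jog_arm:
  rows:
    - [0,-0.001,0,0.0127,0,0,-0.1]
    - [0,-0.001,0,0.0127,0,0,-0.1]
    - [0,-0.001,0,0.0126,0,0,-0.1]
    - [0,0,0,0,0,0,0]
    - [0,0,0,0,0,0,0]
    - [1,0,0,0,0,0,0]
    - [1,0,0,0,0,0,0]
    - [1,0,0,0,0,0,0]
    - [1,0,0,0,0,0,0]
    - [1,0,0,0,0,0,0]
    - [1,0,0,0,0,0,0]
    - [1,0,0,0,0,0,0]

```text
time_s: 5.55
tool_pos: [0.5441, 0.1319, 0.257]
tool_rot: [-180.0, -0.0, -63.2]
force: [0.2, -0.7, 1.6]
grip_width: 0.0555
```

Emit:
jog_arm:
  rows:
    - [1,0,0,0,0,0,0]
    - [1,0,0,0,0,0,0]
    - [1,0,0,0,0,0,0]
    - [1,0,0,0,0,0,0]

```text
time_s: 5.88
tool_pos: [0.5441, 0.1319, 0.257]
tool_rot: [-180.0, -0.0, -63.2]
force: [-0.8, -0.8, 2.6]
grip_width: 0.0558
```

Emit:
jog_arm:
  rows:
    - [1,0,0,-0.005,0,0,0]
    - [1,0,0,-0.015,0,0,0]
    - [1,0,0,-0.02,0,0,0]
    - [1,0,0,-0.02,0,0,0]
    - [1,0,0,-0.015,0,0,0]
    - [1,0,0,-0.01,0,0,0]
    - [1,0,0,-0.005,0,0,0]
    - [1,0,0,0,0,0,0]
    - [1,0,0,0,0,0,0]
    - [1,0,0,0,0,0,0]
    - [1,0,0,0,0,0,0]
    - [1,0,0,0,0,0,0]

```text
time_s: 6.88
tool_pos: [0.5437, 0.1318, 0.3458]
tool_rot: [179.9, 0.0, -63.2]
force: [-0.7, 0.4, -3.5]
grip_width: 0.0558
```

```bash
cat >> h.py <<'E'
def weigh(n=8):
    F=[]
    for i in range(n):
        look('scene'); F.append(status.get_obs()['force'])
    F=np.array(F); print('force mean',F.mean(0).round(2),'sd',F.std(0).round(2))
E
python3 - <<'E'
from h import *
weigh(); s=status.get_obs(); print(s['tool_pos'],s['tool_rot'],s['grip_width'])
delta((.42,-.28,.36),-90,20)
# better scanner fit: scene+side head points
for c in ['scene','side']:
    p,im,d=look(c); X=cloud(p,d)
    for o in outline_of(c,'scanner')[:2]:
        m=o['pixels']&(X[...,0]>.68)&(X[...,1]<.04)&(d>0)
        Q=X[m]; 
        if len(Q)<20: continue
        H=Q[(Q[:,2]>.178)]; F=Q[(Q[:,2]<.02)&(Q[:,2]>.004)]
        print(c,round(o['conf'],2),'top',len(H),H.mean(0).round(4),cv2.minAreaRect(H[:,:2].astype(np.float32)),'foot',len(F),cv2.minEnclosingCircle(F[:,:2].astype(np.float32)) if len(F)>3 else '')
E
```

```text
force mean [-0.16  0.   -4.31] sd [0.52 0.2  0.33]
[0.54394308 0.1319721  0.34670801] [ 1.79996639e+02 -2.43694190e-03 -6.31967107e+01] 0.0554156962776271
shift [ 0.3118  0.2964 -0.0133] turn [ 0.  -0.  26.8] rows>= 10.3
per row 20 [ 0.0156  0.0148 -0.0007] [ 0.   -0.    1.34]
scene 0.97 top 410 [ 0.7506 -0.032   0.1814] ((0.7449589371681213, -0.03071621060371399), (0.05566265806555748, 0.06747840344905853), 7.36663818359375) foot 734 ((0.7591469883918762, -0.029415316879749298), 0.04601405933499336)
side 0.72 top 53 [ 0.7495 -0.0082  0.1819] ((0.7499746680259705, -0.012307114899158478), (0.030335145071148872, 0.044071562588214874), 17.364749908447266) foot 11 ((0.8252331614494324, -0.04806329309940338), 0.0856497511267662)
```

Emit:
jog_arm:
  rows:
    - [1,0,0,0.01,0,0,0]
    - [1,0,0,0.02,0,0,0]
    - [1,0,0,0.02,0,0,0]
    - [1,0,0,0.015,0,0,0]
    - [1,0,0,0.01,0,0,0]
    - [1,0,0,0.006,0,0,0]
    - [1,0,0,0.003,0,0,0]
    - [1,0,0,0.002,0,0,0]
    - [1,0,0,0.002,0,0,0]
    - [1,0,0,0,0,0,0]
    - [1,0,0,0,0,0,0]
    - [1,0,0,0,0,0,0]

```text
time_s: 8.48
tool_pos: [0.5442, 0.132, 0.2593]
tool_rot: [-179.9, -0.0, -63.2]
force: [-0.3, -0.4, -5.1]
grip_width: 0.0559
```

Emit:
jog_arm:
  rows:
    - [1,0,0,0.001,0,0,0]
    - [1,0,0,0.001,0,0,0]
    - [1,0,0,0.001,0,0,0]
    - [1,0,0,0,0,0,0]
    - [1,0,0,0,0,0,0]
    - [1,0,0,0,0,0,0]

```text
time_s: 8.98
tool_pos: [0.5441, 0.1321, 0.257]
tool_rot: [-180.0, -0.0, -63.2]
force: [-4.2, -1.6, 6.4]
grip_width: 0.0561
```

Emit:
jog_arm:
  rows:
    - [0,0,0,0,0,0,0]
    - [0,0,0,0,0,0,0]
    - [0,0,0,0,0,0,0]
    - [0,0,0,0,0,0,0]
    - [0,0,0,-0.01,0,0,0]
    - [0,0,0,-0.03,0,0,0]
    - [0,0,0,-0.03,0,0,0]
    - [0,-0.029,-0.0153,-0.015,0,0,0]
    - [0,-0.029,-0.0153,0,0,0,0]
    - [0,-0.029,-0.0153,0,0,0,0]
    - [0,-0.029,-0.0153,0,0,0,0]
    - [0,-0.029,-0.0154,0,0,0,0]

```text
time_s: 9.98
tool_pos: [0.547, 0.2972, 0.3417]
tool_rot: [-179.9, -0.0, -63.2]
force: [0.6, 0.2, -0.1]
grip_width: 0.0869
```

Emit:
jog_arm:
  rows:
    - [0,0,0,0,0,0,6.4]
    - [0,0,0,0,0,0,6.4]
    - [0,0,0,0,0,0,0]
    - [0,0,0,0,0,0,0]
    - [0,0,0,0,0,0,0]
    - [0,0,0,0,0,0,0]

```text
time_s: 10.48
tool_pos: [0.5471, 0.2954, 0.3409]
tool_rot: [-180.0, -0.0, -75.9]
force: [-0.0, -0.6, 0.4]
grip_width: 0.0873
```

```bash
python3 - <<'E'
from h import *
weigh(4)
delta((.547,.296,.2585),-76.1,5)
p,im,d=look('wrist'); X=cloud(p,d,True); print('A',top(X,(.546,.134)),'B',top(X,(.547,.298)))
E
```

```text
force mean [-0.18  0.43  0.06] sd [0.31 0.33 0.12]
shift [-0.0005 -0.0001  0.0823] turn [-0.   -0.01  0.1 ] rows>= 2.0
per row 5 [-0.0001 -0.      0.0165] [-0.   -0.    0.02]
A (23, ((0.5789386630058289, 0.1256856769323349), (0.001352944876998663, 0.01195565052330494), 28.84217643737793)) B (5460, ((0.5473101139068604, 0.29609188437461853), (0.05616769939661026, 0.05662600323557854), 13.798887252807617))
```

Emit:
jog_arm:
  rows:
    - [0,0,0,0.0165,0,0,0]
    - [0,0,0,0.0165,0,0,0]
    - [0,0,0,0.0165,0,0,0]
    - [0,0,0,0.0165,0,0,0]
    - [0,0,0,0.0163,0,0,0]
    - [0,0,0,0,0,0,0]
    - [0,0,0,0,0,0,0]
    - [1,0,0,0,0,0,0]
    - [1,0,0,0,0,0,0]
    - [1,0,0,0,0,0,0]
    - [1,0,0,0,0,0,0]
    - [1,0,0,0,0,0,0]

```text
time_s: 11.73
tool_pos: [0.5471, 0.296, 0.259]
tool_rot: [-179.9, -0.0, -76.0]
force: [0.6, -0.2, -0.0]
grip_width: 0.0611
```

Emit:
jog_arm:
  rows:
    - [1,0,0,0,0,0,0]
    - [1,0,0,0,0,0,0]
    - [1,0,0,0,0,0,0]
    - [1,0,0,0,0,0,0]
    - [1,0,0,0,0,0,0]
    - [1,0,0,0,0,0,0]

```text
time_s: 12.23
tool_pos: [0.5471, 0.2959, 0.2588]
tool_rot: [-180.0, -0.0, -76.0]
force: [-1.3, -1.0, 3.6]
grip_width: 0.0556
```

Emit:
jog_arm:
  rows:
    - [1,0,0,-0.005,0,0,0]
    - [1,0,0,-0.015,0,0,0]
    - [1,0,0,-0.02,0,0,0]
    - [1,0,0,-0.02,0,0,0]
    - [1,0,0,-0.02,0,0,0]
    - [1,0,0,-0.015,0,0,0]
    - [1,0,0,-0.01,0,0,0]
    - [1,0,0,-0.005,0,0,0]
    - [1,0,0,0,0,0,0]
    - [1,0,0,0,0,0,0]
    - [1,0,0,0,0,0,0]
    - [1,0,0,0,0,0,0]

```text
time_s: 13.23
tool_pos: [0.5467, 0.2956, 0.3672]
tool_rot: [179.9, -0.0, -76.0]
force: [0.5, 0.6, -2.7]
grip_width: 0.0558
```

```bash
python3 - <<'E'
from h import *
weigh(); s=status.get_obs(); print(s['tool_pos'],s['tool_rot'],s['grip_width'])
delta((.43,.10,.39),-76,12)
delta((.42,-.24,.36),-90,24)
p,im,d=look('side'); X=cloud(p,d)
for o in outline_of('side','mat')[:1]:
    Q=X[o['pixels']&(abs(X[...,2]-.003)<.006)]; print(o['conf'],cv2.minAreaRect(Q[:,:2].astype(np.float32)))
E
```

```text
force mean [ 0.    0.19 -2.25] sd [0.45 0.47 0.55]
[0.5469146  0.29594693 0.36831493] [ 1.79988600e+02 -1.99554363e-03 -7.59945735e+01] 0.05596011933171755
shift [ 0.1618  0.1609 -0.0216] turn [ 0.01 -0.    0.01] rows>= 5.5
per row 12 [ 0.0135  0.0134 -0.0018] [ 0. -0.  0.]
shift [0.4893 0.2528 0.0084] turn [ 1.000e-02 -0.000e+00  1.401e+01] rows>= 13.2
per row 24 [0.0204 0.0105 0.0003] [ 0.   -0.    0.58]
0.78 ((0.4772835969924927, -0.21035151183605194), (0.29438507556915283, 0.2482326477766037), 85.7540283203125)
```

Emit:
jog_arm:
  rows:
    - [1,0,0,-0.02,0,0,0]
    - [1,0,0,-0.02,0,0,0]
    - [1,0,0,-0.02,0,0,0]
    - [1,0.0102,0.0052,0,0,0,0]
    - [1,0.0204,0.0103,0,0,0,0]
    - [1,0.0204,0.0103,0,0,0,0]
    - [1,0.0204,0.0103,0,0,0,0]
    - [1,0.0204,0.0103,0,0,0,0]
    - [1,0.0204,0.0103,0,0,0,0]
    - [1,0.0204,0.0103,0,0,0,0]
    - [1,0.0204,0.0103,0,0,0,0]
    - [1,0.0204,0.0103,0,0,0,0]

```text
time_s: 14.73
tool_pos: [0.5034, 0.1057, 0.4286]
tool_rot: [-180.0, -0.0, -76.0]
force: [-0.4, -1.0, -2.1]
grip_width: 0.0558
```

Emit:
jog_arm:
  rows:
    - [1,0.0204,0.0103,0,0,0,0]
    - [1,0.0204,0.0103,0,0,0,0]
    - [1,0.0204,0.0103,0,0,0,0]
    - [1,0.0204,0.0103,0,0,0,0]
    - [1,0.0204,0.0103,0,0,0,0]
    - [1,0.0204,0.0103,0,0,0,0]
    - [1,0.0204,0.0103,0,0,0,0]
    - [1,0.0204,0.0103,0,0,0,0]
    - [1,0.0204,0.0103,0,0,0,0]
    - [1,0.0204,0.0103,0,0,0,0]
    - [1,0.0204,0.0103,0,0,0,0]
    - [1,0.0204,0.0103,0,0,0,0]

```text
time_s: 15.73
tool_pos: [0.4428, -0.1616, 0.4287]
tool_rot: [-180.0, -0.0, -76.0]
force: [0.6, -0.2, -1.7]
grip_width: 0.056
```

Emit:
jog_arm:
  rows:
    - [1,0.0204,0.0103,0,0,0,0]
    - [1,0.0204,0.0103,0,0,0,0]
    - [1,0.0204,0.0103,0,0,0,0]
    - [1,0.0112,0.0058,0.01,0,0,0]
    - [1,0,0,0.02,0,0,0]
    - [1,0,0,0.02,0,0,0]
    - [1,0,0,0.02,0,0,0]
    - [1,0,0,0.01,0,0,0]
    - [1,0,0,0,0,0,0]
    - [1,0,0,0,0,0,0]
    - [1,0,0,0,0,0,0]
    - [1,0,0,0,0,0,0]

```text
time_s: 16.73
tool_pos: [0.4256, -0.2401, 0.3498]
tool_rot: [-179.9, -0.1, -76.0]
force: [0.9, -0.3, -1.8]
grip_width: 0.056
```

```bash
python3 - <<'E'
from h import *
delta((.425,-.24,.2575),-76,10)
p,im,d=look('side'); X=cloud(p,d)
o=outline_of('side','carton_b')
for k in o[:3]: print(round(k['conf'],2),np.round(np.percentile(X[k['pixels']&(d>0)],[2,50,98],axis=0),3).tolist())
weigh(3)
E
```

```text
shift [-0.0005  0.0007  0.0923] turn [-0.1  -0.11  0.01] rows>= 2.2
per row 10 [-0.      0.0001  0.0092] [-0.01 -0.01  0.  ]
0.86 [[0.507, 0.103, 0.007], [0.531, 0.151, 0.082], [0.567, 0.171, 0.117]]
0.81 [[0.392, -0.261, 0.097], [0.41, -0.213, 0.141], [0.445, -0.203, 0.196]]
force mean [ 0.22 -0.09 -2.68] sd [0.73 0.57 0.43]
```

Emit:
jog_arm:
  rows:
    - [1,0,0,0.01,0,0,0]
    - [1,0,0,0.02,0,0,0]
    - [1,0,0,0.02,0,0,0]
    - [1,0,0,0.015,0,0,0]
    - [1,0,0,0.01,0,0,0]
    - [1,0,0,0.006,0,0,0]
    - [1,0,0,0.004,0,0,0]
    - [1,0,0,0.002,0,0,0]
    - [1,0,0,0.002,0,0,0]
    - [1,0,0,0,0,0,0]
    - [1,0,0,0,0,0,0]
    - [1,0,0,0,0,0,0]

```text
time_s: 17.98
tool_pos: [0.4253, -0.2402, 0.26]
tool_rot: [-180.0, -0.1, -76.0]
force: [0.8, 0.2, -3.1]
grip_width: 0.0557
```

Emit:
jog_arm:
  rows:
    - [1,0,0,0.001,0,0,0]
    - [1,0,0,0.001,0,0,0]
    - [1,0,0,0.001,0,0,0]
    - [1,0,0,0,0,0,0]
    - [1,0,0,0,0,0,0]
    - [1,0,0,0,0,0,0]

```text
time_s: 18.48
tool_pos: [0.4253, -0.2402, 0.2577]
tool_rot: [-180.0, -0.0, -76.0]
force: [-1.7, 0.9, 5.3]
grip_width: 0.0555
```

Emit:
jog_arm:
  rows:
    - [0,0,0,0,0,0,0]
    - [0,0,0,0,0,0,0]
    - [0,0,0,0,0,0,0]
    - [0,0,0,0,0,0,0]
    - [0,0,0,-0.01,0,0,0]
    - [0,0,0,-0.03,0,0,0]
    - [0,0,0,-0.04,0,0,0]
    - [0,0,0,-0.01,0,0,0]

```text
time_s: 19.15
tool_pos: [0.4267, -0.2405, 0.3526]
tool_rot: [-179.7, -0.4, -76.0]
force: [1.2, -0.8, 1.3]
grip_width: 0.0864
```

Emit:
jog_arm:
  rows:
    - [0,-0.0277,-0.0171,0,0,0,0]
    - [0,-0.0277,-0.0171,0,0,0,0]
    - [0,-0.0277,-0.0171,0,0,0,0]
    - [0,-0.0277,-0.0171,0,0,0,0]
    - [0,-0.0277,-0.0171,0,0,0,0]
    - [0,-0.0277,-0.0171,0,0,0,0]
    - [0,-0.0277,-0.0171,0,0,0,0]
    - [0,-0.0277,-0.0171,0,0,0,0]
    - [0,-0.0277,-0.0171,0,0,0,0]
    - [0,-0.0277,-0.0171,0,0,0,0]
    - [0,-0.0277,-0.0171,0,0,0,0]
    - [0,-0.0277,-0.0171,0,0,0,0]

```text
time_s: 20.15
tool_pos: [0.5441, 0.1335, 0.3471]
tool_rot: [-180.0, -0.0, -76.0]
force: [0.4, 0.2, -0.0]
grip_width: 0.0867
```

Emit:
jog_arm:
  rows:
    - [0,0,0,0,0,0,-6.4]
    - [0,0,0,0,0,0,-6.4]
    - [0,0,0,0,0,0,0]
    - [0,0,0,0,0,0,0]
    - [0,0,0,0,0,0,0]

```text
time_s: 20.57
tool_pos: [0.5439, 0.1315, 0.3466]
tool_rot: [-180.0, -0.0, -63.4]
force: [0.4, -0.3, -0.1]
grip_width: 0.0871
```

```bash
python3 - <<'E'
from h import *
p,im,d=look('wrist'); X=cloud(p,d,True); print('A',top(X,(.546,.134)))
p,im,d=look('side'); Y=cloud(p,d); print('B',top(Y,(.425,-.24)))
delta((.5445,.132,.258),-63.2,5)
m=(X[...,2]>.17)&(X[...,0]>.68)&(X[...,1]<.05)&(X[...,1]>-.1); print('scan',m.sum())
E
```

```text
A (5258, ((0.544628381729126, 0.13231517374515533), (0.05624261125922203, 0.05671129748225212), 26.36079978942871))
B (172, ((0.4244241416454315, -0.2379058450460434), (0.05811078101396561, 0.06162816658616066), 17.053436279296875))
shift [-0.0002 -0.0008  0.0886] turn [-0.   -0.03 -0.16] rows>= 2.1
per row 5 [-0.     -0.0002  0.0177] [-0.   -0.01 -0.03]
scan 0
```

Emit:
jog_arm:
  rows:
    - [0,0,0,0.0177,0,0,0]
    - [0,0,0,0.0177,0,0,0]
    - [0,0,0,0.0177,0,0,0]
    - [0,0,0,0.0177,0,0,0]
    - [0,0,0,0.0177,0,0,0]
    - [0,0,0,0,0,0,0]
    - [0,0,0,0,0,0,0]
    - [1,0,0,0,0,0,0]
    - [1,0,0,0,0,0,0]
    - [1,0,0,0,0,0,0]
    - [1,0,0,0,0,0,0]
    - [1,0,0,0,0,0,0]

```text
time_s: 21.67
tool_pos: [0.544, 0.1321, 0.2585]
tool_rot: [-180.0, -0.0, -63.2]
force: [0.6, -0.4, 0.8]
grip_width: 0.0613
```

Emit:
jog_arm:
  rows:
    - [1,0,0,0,0,0,0]
    - [1,0,0,0,0,0,0]
    - [1,0,0,0,0,0,0]
    - [1,0,0,0,0,0,0]
    - [1,0,0,0,0,0,0]
    - [1,0,0,0,0,0,0]

```text
time_s: 22.17
tool_pos: [0.544, 0.132, 0.2583]
tool_rot: [-180.0, -0.0, -63.2]
force: [-0.8, -0.2, 4.6]
grip_width: 0.0558
```

Emit:
jog_arm:
  rows:
    - [1,0,0,-0.005,0,0,0]
    - [1,0,0,-0.015,0,0,0]
    - [1,0,0,-0.02,0,0,0]
    - [1,0,0,-0.02,0,0,0]
    - [1,0,0,-0.02,0,0,0]
    - [1,0,0,-0.015,0,0,0]
    - [1,0,0,-0.01,0,0,0]
    - [1,0,0,-0.005,0,0,0]
    - [1,0,0,0,0,0,0]
    - [1,0,0,0,0,0,0]

```text
time_s: 23.0
tool_pos: [0.5434, 0.1319, 0.3668]
tool_rot: [179.9, 0.0, -63.2]
force: [-0.1, 0.2, -5.7]
grip_width: 0.0559
```

```bash
python3 - <<'E'
from h import *
weigh(6)
a=np.radians(7.4); w=np.array([.746,-.031])-.03*np.array([np.cos(a),np.sin(a)]); c=w-.118*np.array([np.cos(a),np.sin(a)])
print('win',w,'carton c',c)
delta((c[0],c[1],.3555),7.4-90,12)
for cam in ['scene','side']:
    p,im,d=look(cam); cv2.imwrite(f'pics/{cam}1.png',im[:,:,::-1])
    for o in landmark_of(cam,'scanner_window')[:2]: print(cam,o)
    # reproject my window estimate
    M=R.from_euler('xyz',p['attitude'],degrees=True).as_matrix(); q=M.T@(np.array([w[0],w[1],.14])-p['eye']); f=192/np.tan(np.radians(p['vfov'])/2)
    print('expected row,col',p['cy']-f*q[1]/-q[2],p['cx']+f*q[0]/-q[2])
im=cv2.imread('pics/side1.png')[105:195,190:290]; cv2.imwrite('pics/win.png',cv2.resize(im,None,fx=6,fy=6,interpolation=cv2.INTER_CUBIC))
E
```

```text
force mean [ 0.11 -0.23 -4.32] sd [0.48 0.43 0.57]
win [ 0.71624987 -0.03486387] carton c [ 0.59923267 -0.05006175]
shift [0.1876 0.0324 0.0116] turn [ 0.07  0.02 19.4 ] rows>= 4.6
per row 12 [0.0156 0.0027 0.001 ] [0.01 0.   1.62]
scene {'position': [226.7, 220.6], 'conf': 0.6}
expected row,col 226.44459441309837 221.41616284567698
side {'position': [140.7, 252.6], 'conf': 0.73}
expected row,col 142.25923944286086 251.6188963362382
```

View pics/win.png

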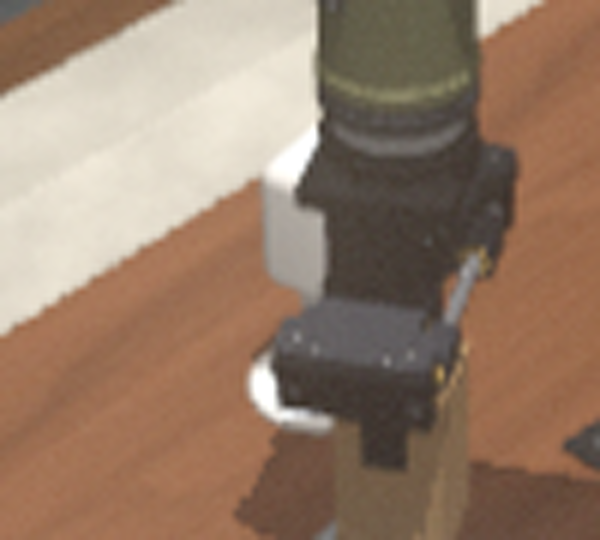

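Emit:
jog_arm:
  rows:
    - [1,0.008,0.0014,0,0,0,0]
    - [1,0.0156,0.0027,0.001,0,0,0]
    - [1,0.0172,0.003,0.001,0,0,0]
    - [1,0.0172,0.003,0.001,0,0,0]
    - [1,0.0172,0.003,0.001,0,0,0]
    - [1,0.0172,0.003,0.001,0,0,0]
    - [1,0.0172,0.003,0.001,0,0,0]
    - [1,0.0172,0.003,0.001,0,0,0]
    - [1,0.0172,0.003,0.001,0,0,0]
    - [1,0.0172,0.003,0.001,0,0,0]
    - [1,0.0172,0.003,0.001,0,0,0]
    - [1,0.0092,0.0013,0.001,0,0,0]

```text
time_s: 24.5
tool_pos: [0.5999, -0.0537, 0.3566]
tool_rot: [180.0, -0.1, -63.4]
force: [-0.5, -0.7, -4.9]
grip_width: 0.0557
```

Emit:
jog_arm:
  rows:
    - [1,0,0,0,0,0,3.2]
    - [1,0,0,0,0,0,3.2]
    - [1,0,0,0,0,0,3.2]
    - [1,0,0,0,0,0,3.2]
    - [1,0,0,0,0,0,3.2]
    - [1,0,0,0,0,0,3.4]
    - [1,0,0,0,0,0,0]
    - [1,0,0,0,0,0,0]
    - [1,0,0,0,0,0,0]
    - [1,0,0,0,0,0,0]
    - [1,0,0,0,0,0,0]
    - [1,0,0,0,0,0,0]

```text
time_s: 25.5
tool_pos: [0.5994, -0.05, 0.3569]
tool_rot: [180.0, -0.0, -82.6]
force: [0.3, -0.5, -4.3]
grip_width: 0.056
```

```bash
python3 - <<'E'
from h import *
delta((.5992,-.050,.3545),-82.6,1); s=status.get_obs(); print(s['tool_pos'],s['tool_rot'],s['grip_width'])
P={}
for c in ['scene','side','wrist']:
    p,im,d=look(c); P[c]=im; cv2.imwrite(f'pics/{c}2.png',im[:,:,::-1]); X=cloud(p,d,c=='wrist')
    for n in ['carton_a_label','scanner_window']:
        for o in landmark_of(c,n)[:2]:
            r,k=np.round(o['position']).astype(int); print(c,n,round(o['conf'],2),r,k,np.round(X[min(r,383),min(k,511)],3))
    # head footprint points
    m=(X[...,2]>.11)&(X[...,2]<.19)&(X[...,0]>.69)&(X[...,0]<.82)&(X[...,1]>-.12)&(X[...,1]<.06)&(d>0)
    if m.sum()>30: print(c,m.sum(),cv2.minAreaRect(X[m][:,:2].astype(np.float32)))
    if c=='side': print('B',top(X,(.425,-.24)))
a=cv2.resize(P['scene'][150:290,120:320],(400,280)); b=cv2.resize(P['side'][90:230,220:420],(400,280)); w=cv2.resize(P['wrist'],(400,300))
v=np.zeros((580,800,3),np.uint8); v[:280,:400]=a; v[:280,400:]=b; v[280:,:400]=w; cv2.imwrite('pics/final.png',v[:,:,::-1])
E
```

```text
shift [-0.      0.0002  0.0024] turn [ 0.   -0.    0.02] rows>= 0.1
per row 1 [-0.      0.0002  0.0024] [ 0.   -0.    0.02]
[ 0.59942709 -0.04999312  0.35690407] [ 1.79996489e+02 -4.13546802e-04 -8.25776899e+01] 0.05603150683234121
scene carton_a_label 0.65 205 200 [ 0.63  -0.049  0.152]
scene scanner_window 0.96 227 221 [ 0.764 -0.058  0.179]
scene 1424 ((0.7474059462547302, -0.03162039816379547), (0.06357558816671371, 0.07316461205482483), 6.637875556945801)
side scanner_window 0.71 143 252 [ 0.716 -0.036  0.136]
side 542 ((0.7395200729370117, -0.026945553719997406), (0.06345582753419876, 0.08013952523469925), 7.167459487915039)
B (175, ((0.42405688762664795, -0.23848019540309906), (0.05796167254447937, 0.06398621201515198), 16.204891204833984))
wrist carton_a_label 0.82 180 255 [ 0.629 -0.048  0.145]
wrist scanner_window 0.88 50 256 [ 0.714 -0.038  0.142]
wrist 6797 ((0.7262158989906311, -0.034461524337530136), (0.02706649713218212, 0.07414302229881287), 7.981668472290039)
```

View pics/final.png

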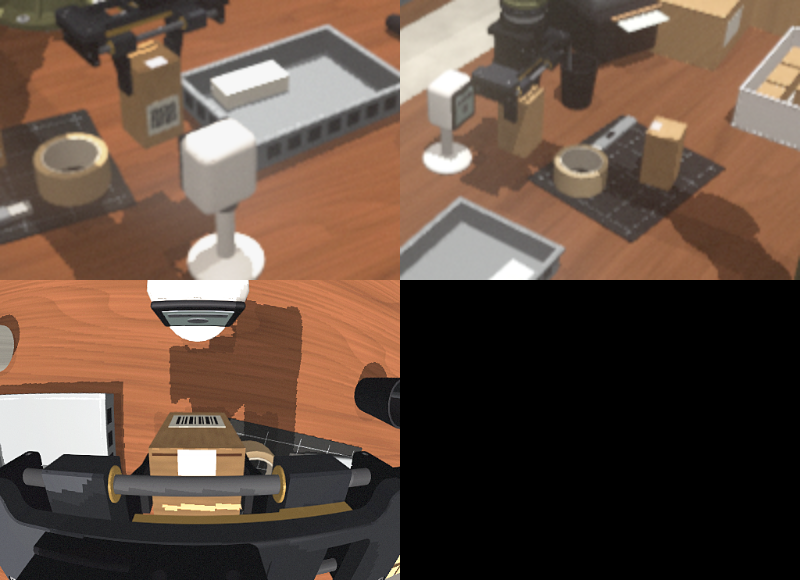

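The picture shows the held carton with its bar-code, at about (197,421) in the wrist view, squarely facing the scanner's window at about (198,315). In the side view the other carton stands upright on the mat, at about (662,153).

```bash
python3 - <<'E'
from h import *
s=status.get_obs(); print(s['time_s'],s['joint_velocities'].round(2),s['grip_width']); print(env.sign_off())
E
```

```text
25.95 [ 0.05  0.02 -0.03 -0.04  0.01  0.05 -0.03] 0.056016596340447145
the job is handed in; nothing more can be done
None
```

I took out both cartons and felt their weight. The one nearer the mat pulled about 4.3 N, measured twice, and the other about 2.3–2.7 N. I set the first one back in the tote after its first weighing.

- **Lighter carton:** it stands released on the free near half of the mat, at about (0.424, -0.238), and looks upright in the last side view.
- **Heavier carton:** it is held at about 20 N with its label facing the scanner. The last wrist view put the label about 86 mm from the window, within 2 mm of its centre sideways and about 3 mm high. The scanner's angle was fitted at 6.6–8° and the carton is held at 7.4°.

I handed the job in at 25.95 s with the arm at rest, and saw nothing else moved. No check failed. The side camera's estimate of the lighter carton's yaw was 2–3° off the 14° it was placed at, which is within its noise.

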